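# Swing the bench lamp over the dart being mended and switch it on

## Robot

A 6-joint arm with a two-finger parallel gripper is mounted at the origin on the work surface. World frame = base frame: x ahead of the robot, y to its left, z up, the work surface at z = 0. Lengths are in m, angles in rad, forces in N, time in s.
With the tool pointing down it reaches from about 0.425 to 0.95 m from the base axis. Payload 3.5 kg.
Tool frame: the origin (TCP) lies between the finger pads; the fingertips stand 19 mm ahead of it and the grasp point (between the pads) is the TCP (ctrl.nose_length is the distance from the TCP to the fingertips, in m); z points along the fingers, y is the line along which they close (so a half turn about z gives the same grasp; the last joint's range is limited). The gripper opens to 85 mm and grips with 20 to 120 N. Pads are 22 mm wide; open, the fingers measure 114 mm over their backs; the gripper's body (76 mm by 85 mm) begins 54 mm behind the grasp point. The pads swing forward as they close: fully open they stand 13 mm farther back than shut.
Start: joints at [-1.471, 0.286, 1.577, -0, 1.279, -0.15], TCP at [0.167, -0.654, 0.25] pointing down, gripper open.
Joint ranges: [-2.77, 2.77], [-0.9, 2.22], [0.21, 2.48], [-1.53, 4.67], [0.24, 2.81], [-2.84, 2.84]. Speed limits (rad/s): [2.79, 2.79, 3.14, 3.14, 3.14, 3.14].

## Interface

Orientations are given as a unit quaternion [x, y, z, w].
In Python, from plant import ctrl gives the robot as it stands.
- The arm moves only by the tool apply_moves, never from a script. Its argument "series" is a list of rows, each a list of 6 numbers: the shift along the world's x, y, z scaled (see below), then the turn, a rotation vector about the world's x, y, z scaled (see below). A call has 1 to 20 rows; each row is the pose to reach, as a shift and turn from the pose commanded when the call began; what a row does not reach only later rows make up. The controller multiplies each number of a shift by 0.8 m and each number of a turn by 45 degrees. A row lasts 1/8 s, in which the tool goes at most 62.5 mm and 10.7 degrees, less where a joint would pass 70% of its speed; a pose out of reach is approached as far as the arm can. A call with a number of a shift or a turn outside -1 to 1 is refused whole. A call with a gripper value outside its range is refused whole. "jaw" is the opening, from 0 (shut) to 1 (fully open), set as the call begins (left out, the last holds). The fingers move at their own pace and stop on an object; "squeeze" is the grip in N (left out, the last holds). Time passes only in rows, so rows that repeat a pose let the fingers close. It gives the time, the measured TCP pose, the force, the opening and the grip force at its end, in the units of the state.
- ctrl.get_state(): the state, without advancing time (a new reading comes with each control period).
- ctrl.read_camera(name): name is "scene" or "top" or "wrist"; returns the picture (420x560x3 uint8, red, green, blue); there is no depth.
- ctrl.get_calibration(name): a dict with "fx", "fy", "cx", "cy" (pixels), "xyz" and "orientation" of the camera in the world; the wrist camera has in their place "hand_eye" (4x4, takes a point from camera to tool coordinates, whose origin is the TCP and whose axes are the flange's). Camera axes: x right, y up, looking along -z (the intrinsics and any distortion apply to the point x, -y, -z); pixel columns grow to the right and rows downward; lengths in m; the calibration is good to about 2 mm. The wrist camera is an equidistant fisheye: a pixel r from the principal point sees the ray r / f radians off the axis. A picture is of the moment at which its call begins: read the wrist's pose just before it. get_calibration takes no time and is no camera call.
- ctrl.sign_off(): hands the job in; it is judged then, once.
Trained networks look in the newest picture that a camera, given by its name, has taken for a name from the list of things; names that differ only in an ending like _2 or _b are one class to them, and where a whole thing is asked for, a point or a joint stands for the part that bears it (a point fixed in the world has none). Each returns a list of dicts, best first, with "p" (0 to 1); they miss things now and then, are a little off and sometimes report something else, mostly with a low value. They report only what shows in the picture. A call takes as long as a camera call. They do not tell look-alikes from the thing itself.
- ctrl.boxes_of(thing, camera): "xy" ([column, row] as shares, 0 to 1, of the picture: columns of its width, rows of its height, amid what is visible of it).
- ctrl.silhouettes(thing, camera): "pixels" (420x560 bool, what is visible of it) and "xy" ([column, row] as shares, 0 to 1, of the picture: columns of its width, rows of its height, amid what is visible of it).
The state is a dict: "time": time; "qpos": joint angles; "dq": joint speeds; "joint_efforts": joint torques, N m; "eef_pos": TCP position; "tcp_rot": TCP orientation; "contact_force": force on the tool from outside, world axes, zero at the start; "wrist_torque": the same for the moment, N m; "opening": opening from 0.0 (shut) to 1.0 (fully open); "finger_force": force on a finger pad.
Only numpy, scipy, OpenCV 4.12 (cv2) and the standard library are available. Lean on these libraries where they do the work, as an engineer would, in place of code of your own. Each camera call takes 0.05 s, during which the arm holds its last target. There are 200 camera calls.

## Task

Light up the dart that is being mended: with one fingertip push the lamp's swing arm round until its shade hangs centrally over the blue dart mat, and press the red-dotted end of the rocker switch on the lamp's base fully down to switch the lamp on. Only push and press: do not grip, lift, tip or drag the lamp, and leave the ball tray, mug, chalk and jar where they stand.

Things in the scene. Friction and masses are not known exactly. Their poses are not given: they have to be found in the camera images.
- lamp: Swing-arm bench lamp, 2.4 kg, loose on its weighted base. Origin on the bench under the post's centre, z up. Base: black slab, 16 mm thick, from x = -185 to 40 and y = -55 to 55 mm in the lamp's frame; the long part points towards the robot. Post: brass, 16 mm thick; its top ball ends 301 mm above the bench.
- lamp_arm (a joint): Angle of the swing arm about the post (rad), -1.9 to 1.9. At 0 the arm points along the lamp's -x, over the base; it grows counter-clockwise seen from above: in the lamp's frame the arm points along (-cos q, -sin q). Friction hinge (0.22 N m, no spring): about 1.5 N at mid-arm turns it and it stays where left.
- lamp_pivot (a point): Point on the post's axis at the height of the arm's bar, 270 mm above the bench. The arm turns about this vertical axis.
- bar_mid (a point): Point on the centre line of the arm's bar, 140 mm from the post's axis. The bar is level, brass, 12 mm thick, its centre line 270 mm above the bench, bare from 15 to 225 mm from the post's axis. Pushed sideways here with a fingertip it swings round.
- shade_centre (a point): Centre of the underside of the shade, 240 mm from the post's axis, 183 mm above the bench. The shade is a dark green cone, 128 mm wide at the bottom, 65 mm high (top 250 mm above the bench), with a pale disc underneath, fixed under the end of the bar.
- lamp_switch (a joint): Tilt of the rocker switch (rad): -0.17 is off (red-dotted end up), +0.17 is on (red-dotted end fully down). It stays where it is left; about 2 N on the dot tips it over, then it meets a hard stop.
- switch_dot (a point): Red dot on the rocker's end nearer the robot, 14 mm from its axis. The rocker is a white plate 46 mm long (lamp's x) and 27 mm wide on the base, 140 mm in front of the post, its axis along the lamp's y, 27 mm above the bench. The dot is about 35 mm above the bench when off, 31 mm when on. Press straight down.
- dart_mat: Blue rubber mat 120 x 170 mm, 4 mm thick, fixed to the bench; a beech cradle in its middle holds a brass dart with red flights (highest point 46 mm). Origin: centre of the mat's underside. It lies left or right of the lamp, 219 to 264 mm from the post's axis: the swinging shade passes over it with its centre within about 24 mm of the mat's centre.
- ball_tray: Bystander: dark wooden tray 85 x 205 mm, 30 mm high, holding three pool balls (57 mm, tops 65 mm above the bench). Origin: centre of its underside. Stands on the other side of the lamp from the mat. Leave it alone.
- chalk: Bystander: blue cube of cue chalk, 23 mm, origin at the centre of its underside, standing beside the lamp's base. Leave it alone.
- mug: Bystander: white mug, 78 mm in diameter, 92 mm high, origin at the centre of its underside, standing in front of the lamp's base. Leave it alone.
- jar: Bystander: amber glass jar with a brass lid, 52 mm in diameter, 62 mm high, origin at the centre of its underside, standing beside the lamp's base. Leave it alone.
There are look-alikes about, which are no part of the job. Several things look just like the dart_mat: the one meant starts farthest from the robot's base.

How it is judged:
By the outcome, as a careful person would: the job done as asked, in the order asked, and still so for the second after the job is handed in, with the robot touching nothing.
It also fails if it takes over 42 s, if anything falls off the work surface, if the arm or the gripper's body presses on something with over 40 N, if the wrist force passes 120 N, or if a joint passes its speed limit or range.

## Working session

There is one attempt and no reset: what is moved stays moved. The work goes in short steps, Python scripts to look and compute and a tool call to move; the robot and the scene stay as the last step left them, time stands still between calls to the robot, and variables do not carry over. Pictures are saved under pics/ and viewed, at most 10 in all, crops included, and the job is handed in when it is done.

Besides the shell and the picture viewer there is one more tool, called after ">>>" in YAML: its name, and indented under it one key for each argument. apply_moves: Moves the arm, as the interface text tells. Shifts and turns lie within -1 to 1; 1 stands for 0.8 m of shift or 45 degrees of turn. Its arguments: {"type":"object","properties":{"series":{"type":"array"},"jaw":{"type":"number"},"squeeze":{"type":"number"}},"required":["series"]}

```bash
mkdir -p pics; cat > h.py <<'E'
import numpy as np, cv2
from scipy.spatial.transform import Rotation as R
from plant import ctrl
def ray(cam,col,row):
    c=ctrl.get_calibration(cam)
    d=np.array([(col-c["cx"])/c["fx"],-(row-c["cy"])/c["fy"],-1.])
    o=c["orientation"]; o=np.array(o)
    M=R.from_quat(o).as_matrix() if o.size==4 else o
    return np.array(c["xyz"]),M@d
def at(cam,col,row,z):
    p,d=ray(cam,col,row); return p+d*(z-p[2])/d[2]
def proj(cam,P):
    c=ctrl.get_calibration(cam); M=R.from_quat(c["orientation"]).as_matrix()
    q=M.T@(np.array(P)-c["xyz"]); return c["cx"]+c["fx"]*q[0]/-q[2], c["cy"]+c["fy"]*q[1]/q[2]
def save(cam,name):
    im=ctrl.read_camera(cam); cv2.imwrite(f"pics/{name}.png",im[:,:,::-1]); return im
E
python3 - <<'E'
from h import *
a=save("top","top1"); b=save("scene","sc1")
for c in("top","scene"): print(c,ctrl.get_calibration(c))
H={"lamp":0,"shade_centre":.183,"bar_mid":.27,"lamp_pivot":.27,"switch_dot":.035,"dart_mat":.004,"ball_tray":.03,"chalk":.02,"mug":.09,"jar":.06}
for t,z in H.items():
    for cam in("top","scene"):
        for d in ctrl.boxes_of(t,cam):
            x,y=d["xy"]; print(t,cam,round(d["p"],2),round(x*560),round(y*420),at(cam,x*560,y*420,z).round(3))
E
```

```text
top {'fx': 478.7258137485554, 'fy': 478.7258137485554, 'cx': 289.51547678581295, 'cy': 209.156479290094, 'xyz': array([0.40047582, 0.06307853, 1.28188932]), 'orientation': array([ 0.03989273, -0.05128043, -0.69730685,  0.71382214])}
scene {'fx': 479.3292769347467, 'fy': 479.3292769347467, 'cx': 271.35387406228233, 'cy': 218.25260913118515, 'xyz': array([1.65687445, 0.154058  , 0.86412867]), 'orientation': array([0.32968036, 0.35800804, 0.65320912, 0.58005081])}
lamp top 0.93 317 222 [ 0.534 -0.031  0.   ]
lamp top 0.45 322 251 [ 0.455 -0.046  0.   ]
lamp scene 0.9 248 260 [ 0.516 -0.03   0.   ]
shade_centre top 0.94 320 250 [ 0.451 -0.025  0.183]
shade_centre scene 0.78 254 188 [ 0.397 -0.026  0.183]
bar_mid top 0.83 321 252 [ 0.443 -0.02   0.27 ]
bar_mid scene 0.73 253 190 [ 0.571 -0.005  0.27 ]
lamp_pivot top 0.91 316 218 [ 0.513 -0.009  0.27 ]
lamp_pivot scene 0.68 248 261 [0.876 0.028 0.27 ]
lamp_pivot scene 0.64 262 231 [0.757 0.042 0.27 ]
switch_dot top 0.58 314 219 [ 0.538 -0.019  0.035]
switch_dot scene 0.59 249 260 [ 0.558 -0.018  0.035]
dart_mat top 0.98 418 303 [ 0.325 -0.301  0.004]
dart_mat top 0.92 155 291 [0.342 0.393 0.004]
dart_mat top 0.9 234 210 [0.561 0.195 0.004]
dart_mat scene 0.98 325 277 [0.572 0.2   0.004]
dart_mat scene 0.92 180 218 [ 0.316 -0.292  0.004]
dart_mat scene 0.73 263 233 [ 0.365 -0.002  0.004]
dart_mat scene 0.56 386 239 [0.349 0.393 0.004]
ball_tray top 0.74 391 210 [ 0.568 -0.224  0.03 ]
ball_tray scene 0.8 181 260 [ 0.576 -0.215  0.03 ]
chalk top 0.64 277 199 [0.591 0.078 0.02 ]
chalk top 0.28 317 217 [ 0.546 -0.03   0.02 ]
mug top 0.52 294 272 [0.399 0.03  0.09 ]
mug scene 0.74 262 235 [0.509 0.013 0.09 ]
jar top 0.55 349 182 [ 0.634 -0.108  0.06 ]
jar scene 0.96 212 274 [ 0.669 -0.103  0.06 ]
```

View pics/top1.png

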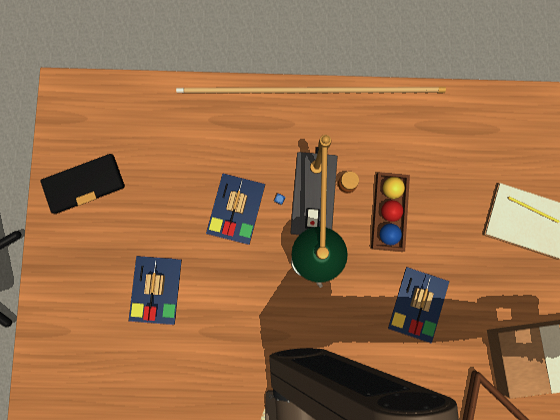

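View pics/sc1.png

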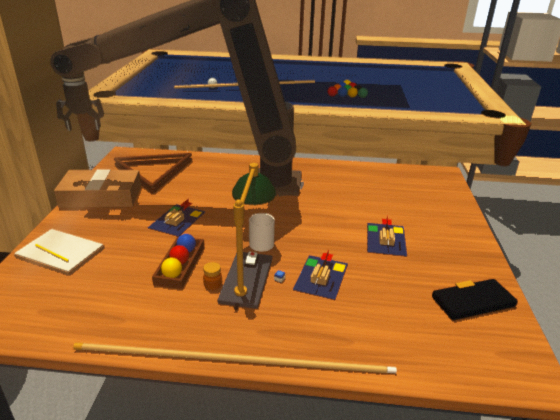

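The top view shows the lamp's post ball at (325,140), the bar's end at (322,253) and the rocker at (312,216). The farthest mat is on the left at (236,208). The tray is on the right at (391,210), and the mug sits partly under the shade.

```bash
python3 - <<'E'
from h import *
s=ctrl.get_state(); print(s["time"],s["eef_pos"],s["tcp_rot"],ctrl.nose_length,s["contact_force"],R.from_quat(s["tcp_rot"]).as_matrix().round(3))
im=cv2.imread("pics/top1.png")
print("mug/dist", at("top",325,140,.293), at("top",322,253,.27), at("scene",239,205,.293))
for n,p,z in[("fl",(292,231),.016),("bl",(299,152),.016),("br",(338,155),.016),("sw",(313,216),.03)]: print(n,at("top",*p,z).round(3))
c=im[120:300,200:420]; cv2.imwrite("pics/crop1.png",cv2.resize(c,None,fx=3.3,fy=3.3,interpolation=cv2.INTER_CUBIC))
for d in ctrl.silhouettes("dart_mat","top")[:3]:
    m=d["pixels"].astype(np.uint8); (x,y),wh,a=cv2.minAreaRect(cv2.findNonZero(m)); print(d["p"],x,y,wh,a,at("top",x,y,.004))
E
```

```text
1.1 [ 0.16690238 -0.65404208  0.25034151] [ 9.92209657e-01  1.24579279e-01 -1.86940048e-06  2.19689517e-05] 0.019 [-0.23707192  0.05144282 -0.21942985] [[ 0.969  0.247  0.   ]
 [ 0.247 -0.969 -0.   ]
 [-0.     0.    -1.   ]]
mug/dist [ 0.67903372 -0.02356804  0.293     ] [ 0.44041963 -0.02236762  0.27      ] [ 0.68985294 -0.02084006  0.293     ]
fl [0.507 0.037 0.016]
bl [0.722 0.022 0.016]
br [ 0.716 -0.084  0.016]
sw [ 0.546 -0.018  0.03 ]
0.74 418.5969543457031 305.87335205078125 (47.3453483581543, 65.79830932617188) 17.447187423706055 [ 0.31789765 -0.3015848   0.004     ]
0.72 319.0 209.5 (147.0, 54.0) 90.0 [ 0.56754495 -0.03515423  0.004     ]
0.7 155.2012176513672 290.18902587890625 (46.60210418701172, 66.81107330322266) 6.340191841125488 [0.34372936 0.39159988 0.004     ]
```

View pics/crop1.png

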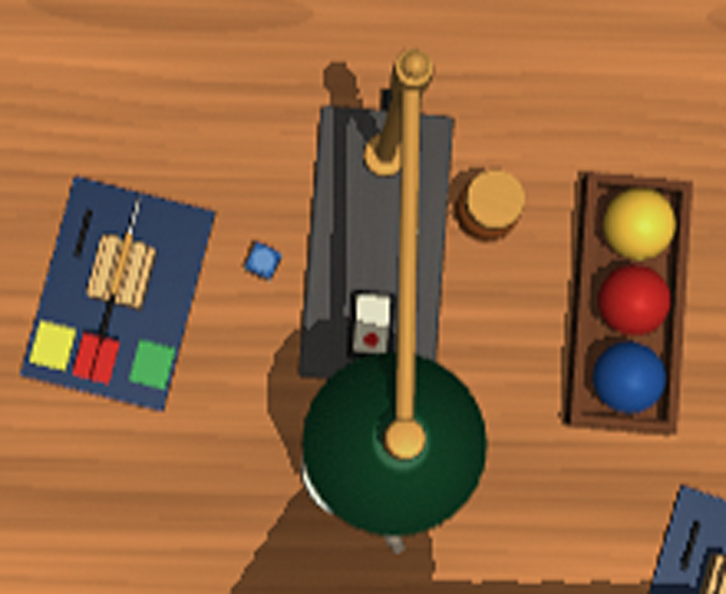

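The crop shows the red dot at (371,340) in crop pixels. The mat's corners are (76,177), (215,212), (164,410) and (22,375), and the post's foot is at (383,153).

```bash
python3 - <<'E'
from h import *
f=lambda x,y,z:at("top",200+(x+.5)/3.3-.5,120+(y+.5)/3.3-.5,z)
mat=f(119.3,293.5,.004); top=f(414,68,.298); foot=f(383,153,.02); end=f(405,438,.276); dot=f(371,340,.035)
fl=f(301,376,.016);br=f(454,118,.016);bl=f(322,107,.016)
for n in"mat top foot end dot fl br bl".split(): print(n,eval(n).round(4))
P=(top+foot)[:2]/2
print("P",P,"dist end",np.linalg.norm(end[:2]-P),"mat",np.linalg.norm(mat[:2]-P))
v=mat[:2]-P; print("dir mat",np.degrees(np.arctan2(v[1],v[0])),"dir end",np.degrees(np.arctan2(*(end[:2]-P)[::-1])), "dir dot",np.degrees(np.arctan2(*(dot[:2]-P)[::-1])),np.linalg.norm(dot[:2]-P))
im=cv2.imread("pics/top1.png")
E
```

```text
mat [0.5645 0.1887 0.004 ]
top [ 0.6771 -0.0234  0.298 ]
foot [ 0.6833 -0.0234  0.02  ]
end [ 0.4415 -0.0226  0.276 ]
dot [ 0.5282 -0.0151  0.035 ]
fl [0.4998 0.0395 0.016 ]
br [ 0.715  -0.0816  0.016 ]
bl [0.7214 0.0271 0.016 ]
P [ 0.6801741  -0.02336564] dist end 0.23867602397263815 mat 0.2415158456540055
dir mat 118.61251352297896 dir end 179.82546947112291 dir dot 176.89228299980385 0.15216297074977447
```

>>> apply_moves:
  series:
    - [0.05,0.07,0.0175,0,0,0]
    - [0.11,0.16,0.0175,0,0,0]
    - [0.16,0.24,0.0175,0,0,0]
    - [0.21,0.31,0.0175,0,0,0]
    - [0.26,0.38,0.0175,0,0,0]
    - [0.31,0.45,0.0175,0,0,0]
    - [0.36,0.52,0.0175,0,0,0]
    - [0.4,0.58,0.0175,0,0,0]
    - [0.43,0.64,0.0175,0,0,0]
    - [0.465,0.69,0.0175,0,0,0]
    - [0.465,0.69,0.0175,0,0,0]
    - [0.465,0.69,0.0175,0,0,0]
    - [0.465,0.69,0.0175,0,0,0]
    - [0.465,0.69,0.0175,0,0,0]
    - [0.465,0.69,0.0175,0,0,0]
  jaw: 0

```text
time: 3.02
eef_pos: [0.5385, -0.1031, 0.2644]
tcp_rot: [0.992, 0.124, 0.0, 0.0]
contact_force: [-0.3, -0.4, -0.2]
opening: -0.003
finger_force: 0.0
```

>>> apply_moves:
  series:
    - [0,0.04,0,0,0,0]
    - [0,0.06,0,0,0,0]
    - [0,0.075,0,0,0,0]
    - [0,0.09,0,0,0,0]
    - [0,0.105,0,0,0,0]
    - [0,0.12,0,0,0,0]
    - [0.003,0.135,0,0,0,0]
    - [0.007,0.15,0,0,0,0]
    - [0.0125,0.165,0,0,0,0]
    - [0.019,0.179,0,0,0,0]
    - [0.027,0.193,0,0,0,0]
    - [0.035,0.205,0,0,0,0]
    - [0.042,0.213,0,0,0,0]
    - [0.05,0.221,0,0,0,0]
    - [0.054,0.226,0,0,0,0]
    - [0.0575,0.23,0,0,0,0]
    - [0.0575,0.23,0,0,0,0]
    - [0.0575,0.23,0,0,0,0]

```text
time: 5.28
eef_pos: [0.5849, 0.0823, 0.2644]
tcp_rot: [0.992, 0.125, 0.0, -0.0]
contact_force: [-0.0, -0.5, -0.2]
opening: -0.001
finger_force: 0.0
```

```bash
python3 - <<'E'
from h import *
a=save("top","top2"); b=save("scene","sc2")
c=np.vstack([cv2.resize(a[100:300,160:440],(560,400)),])
cv2.imwrite("pics/both.png",np.hstack([cv2.resize(a[100:300,180:380],(400,400)),cv2.resize(b[120:320,170:370],(400,400))])[:,:,::-1])
E
```

```text
(no output)
```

View pics/both.png

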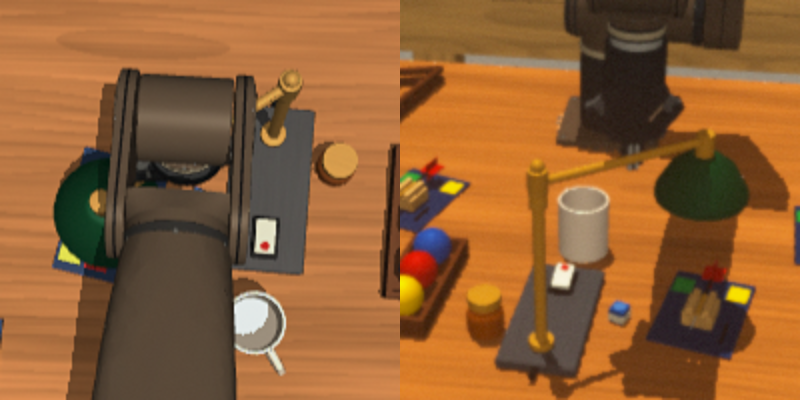

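The bar has swung and the shade is nearly over the mat. The bar's end boss is at top pixel (229,201) and scene pixel (322,191), and the base looks unmoved.

```bash
python3 - <<'E'
from h import *
P=np.array([.680,-.0234])
for c,x,y in(("top",228.7,200.7),("scene",322.2,191.5)):
    e=at(c,x,y,.276); v=e[:2]-P; print(e,np.linalg.norm(v),np.degrees(np.arctan2(v[1],v[0])))
print("scene bias: post top",at("scene",170+137/2,120+166/2,.296))
E
```

```text
[0.54608506 0.17756514 0.276     ] 0.24149575074730908 123.67786340710047
[0.56395517 0.17406192 0.276     ] 0.2290362725529147 120.44199097465687
scene bias: post top [ 0.68580031 -0.02266192  0.296     ]
```

>>> apply_moves:
  series:
    - [0.004,0.003,0,0,0,0]
    - [0.008,0.006,0,0,0,0]
    - [0.011,0.009,0,0,0,0]
    - [0.013,0.01,0,0,0,0]
    - [0.013,0.01,0,0,0,0]
    - [0.013,0.01,0,0,0,0]
    - [0.0,0.003,0,0,0,0]
    - [-0.03,-0.02,0,0,0,0]
    - [-0.069,-0.0525,0,0,0,0]
    - [-0.071,-0.121,0,0,0,0]
    - [-0.071,-0.121,0,0,0,0]
    - [-0.071,-0.121,0,0,0,0]

```text
time: 6.88
eef_pos: [0.5278, -0.0147, 0.2645]
tcp_rot: [0.992, 0.124, 0.0, -0.0]
contact_force: [0.4, 0.7, 0.1]
opening: -0.001
finger_force: 0.0
```

```bash
python3 - <<'E'
from h import *
a=save("top","top3"); b=save("scene","sc3")
cv2.imwrite("pics/both3.png",np.hstack([cv2.resize(a[120:270,180:330],(400,400)),cv2.resize(b[160:310,220:370],(400,400))])[:,:,::-1])
E
```

```text
(no output)
```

View pics/both3.png

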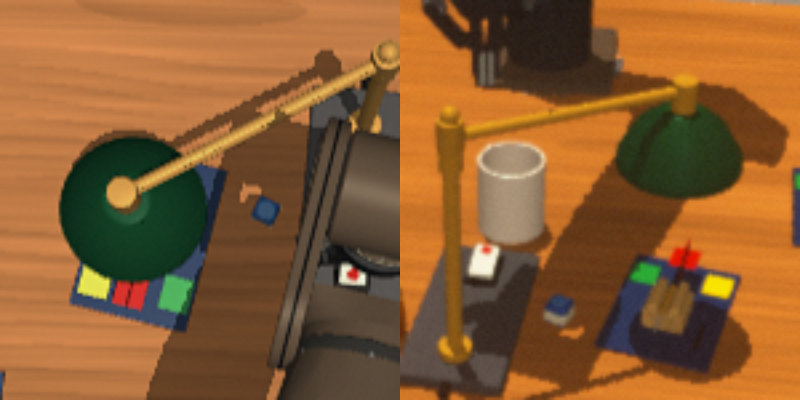

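The shade is now over the mat. In the left half the boss is at (122,192), the shade rim's centre is about (134,209), and the dot is at (352,274).

```bash
python3 - <<'E'
from h import *
P=np.array([.680,-.0234]); f=lambda x,y,z:at("top",180+(x+.5)/2.667-.5,120+(y+.5)/2.667-.5,z)
for n,e in (("boss",f(122,192,.276)),("rim",f(134,209,.185)),("mat",np.array([.5645,.1887,0])),("dot",f(352,274,.035))):
    v=e[:2]-P; print(n,e,np.linalg.norm(v),np.degrees(np.arctan2(v[1],v[0])))
E
```

```text
boss [0.56526708 0.18523713 0.276     ] 0.2381031150870805 118.80710334530077
rim [0.56551212 0.18532053 0.185     ] 0.2380582565711393 118.74575497523206
mat [0.5645 0.1887 0.    ] 0.24150913026219115 118.57069854846662
dot [ 0.52888616 -0.01404434  0.035     ] 0.151403171279403 176.45726439833786
```

>>> apply_moves:
  series:
    - [-0.008,0,-0.06,0,0,-0.2]
    - [-0.008,0,-0.12,0,0,-0.39]
    - [-0.008,0,-0.18,0,0,-0.39]
    - [-0.008,0,-0.22,0,0,-0.39]
    - [-0.008,0,-0.245,0,0,-0.39]
    - [-0.008,0,-0.255,0,0,-0.39]
    - [-0.008,0,-0.259,0,0,-0.39]
    - [-0.008,0,-0.262,0,0,-0.39]
    - [-0.008,0,-0.265,0,0,-0.39]
    - [-0.008,0,-0.267,0,0,-0.39]
    - [-0.008,0,-0.269,0,0,-0.39]
    - [-0.008,0,-0.269,0,0,-0.39]
    - [-0.008,0,-0.269,0,0,-0.39]

```text
time: 8.6
eef_pos: [0.5212, -0.0148, 0.0499]
tcp_rot: [1.0, -0.028, -0.001, -0.0]
contact_force: [-5.9, 1.1, 8.2]
opening: -0.002
finger_force: 4.5
```

>>> apply_moves:
  series:
    - [0,0,0.03,0,0,0]
    - [0,0,0.09,0,0,0]
    - [0,0,0.16,0,0,0]
    - [0,0,0.22,0,0,0]
    - [-0.04,-0.07,0.25,0,0,0]
    - [-0.05,-0.14,0.25,0,0,0]
    - [-0.05,-0.2,0.25,0,0,0]
    - [-0.05,-0.2,0.25,0,0,0]
    - [-0.05,-0.2,0.25,0,0,0]

```text
time: 9.72
eef_pos: [0.4817, -0.1747, 0.2488]
tcp_rot: [1.0, -0.029, 0.0, -0.0]
contact_force: [-0.4, 0.6, 0.7]
opening: 0.0
finger_force: 0.0
```

```bash
python3 - <<'E'
from h import *
a=save("top","top4"); b=save("scene","sc4")
cv2.imwrite("pics/both4.png",np.hstack([cv2.resize(a[120:270,190:340],(400,400)),cv2.resize(b[160:310,220:370],(400,400))])[:,:,::-1])
E
```

```text
(no output)
```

View pics/both4.png

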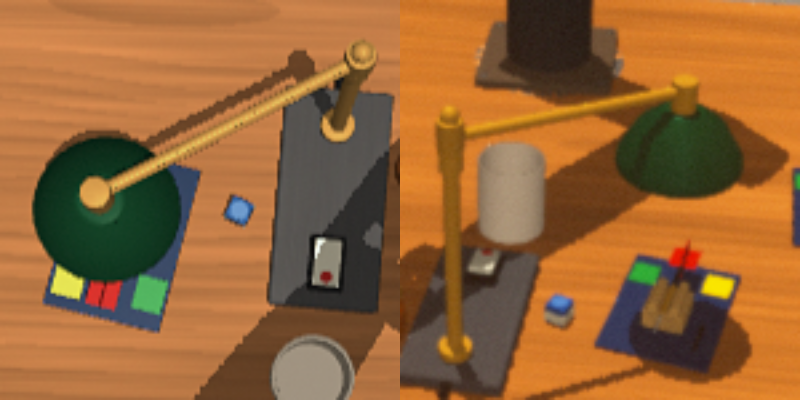

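The shade is unchanged at (95,193) and the base hasn't shifted. The rocker's plate looks foreshortened in the scene view, which suggests it is on. I'll zoom in to compare it with the earlier picture.

```bash
python3 - <<'E'
from h import *
g=lambda n,s:cv2.resize(cv2.imread(f"pics/{n}.png")[s],(390,390),interpolation=cv2.INTER_CUBIC)
s=np.s_[240:280,230:270]
b=cv2.convertScaleAbs(g("sc4",s),alpha=1.3)
cv2.imwrite("pics/z.png",np.hstack([g("sc3",s),b]))
c=np.array([.680,-.0234]);a=np.radians(176.7);d=np.array([np.cos(a),np.sin(a)]);n=np.array([-d[1],d[0]])
for q in(-.17,.1,.17):
    for r in(-23,14,23):
        t=r/1000;zz=.027+.006*np.cos(q)-t*np.sin(q); p=c+d*(.14+t*np.cos(q)+.006*np.sin(q)); u=proj("scene",[*p,zz]); print(q,r,((np.array(u)-[230,240])*9.75).round())
E
```

```text
-0.17 -23 [191. 221.]
-0.17 14 [216. 132.]
-0.17 23 [221. 111.]
0.1 -23 [192. 201.]
0.1 14 [217. 139.]
0.1 23 [223. 124.]
0.17 -23 [192. 195.]
0.17 14 [217. 141.]
0.17 23 [223. 128.]
```

View pics/z.png

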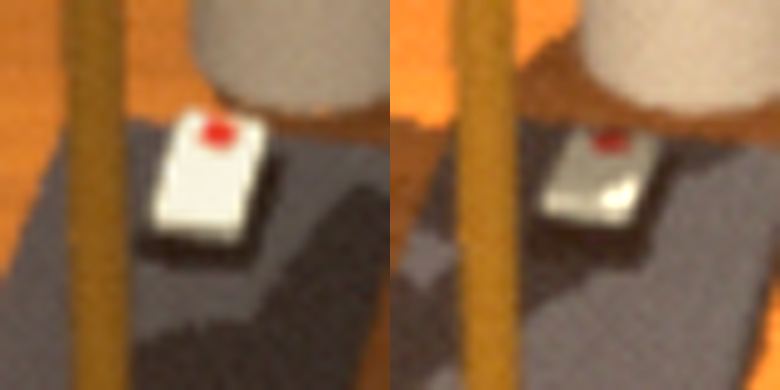

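The dot is at row 141 of the zoom, as predicted for on. The plate's near edge leaves a little doubt about "fully", so I'll give one slightly firmer press farther out.

>>> apply_moves:
  series:
    - [0.01,0.07,0,0,0,0]
    - [0.03,0.14,0,0,0,0]
    - [0.047,0.2,-0.03,0,0,0]
    - [0.047,0.2,-0.09,0,0,0]
    - [0.047,0.2,-0.15,0,0,0]
    - [0.047,0.2,-0.2,0,0,0]
    - [0.047,0.2,-0.235,0,0,0]
    - [0.047,0.2,-0.244,0,0,0]
    - [0.047,0.2,-0.248,0,0,0]
    - [0.047,0.2,-0.25,0,0,0]
    - [0.047,0.2,-0.251,0,0,0]
    - [0.047,0.2,-0.252,0,0,0]
    - [0.047,0.2,-0.252,0,0,0]

```text
time: 11.45
eef_pos: [0.5204, -0.0149, 0.0498]
tcp_rot: [1.0, -0.028, 0.001, -0.0]
contact_force: [-3.0, 1.4, 8.2]
opening: -0.001
finger_force: 4.2
```

The tip stopped at the same height with a lower command, so the rocker is on its hard stop. I'll retreat straight up, check once more, then sign off.

>>> apply_moves:
  series:
    - [0,0,0.03,0,0,0]
    - [0,0,0.09,0,0,0]
    - [0,0,0.16,0,0,0]
    - [0,0,0.22,0,0,0]
    - [-0.04,-0.07,0.25,0,0,0]
    - [-0.05,-0.14,0.25,0,0,0]
    - [-0.05,-0.2,0.25,0,0,0]
    - [-0.05,-0.2,0.25,0,0,0]
    - [-0.05,-0.2,0.25,0,0,0]

```text
time: 12.58
eef_pos: [0.4792, -0.1746, 0.2476]
tcp_rot: [1.0, -0.029, 0.0, -0.0]
contact_force: [-0.2, -0.1, -0.3]
opening: -0.004
finger_force: 0.0
```

```bash
python3 - <<'E'
from h import *
a=save("top","top5"); b=save("scene","sc5")
for n,im in(("top",a),("scene",b)):
    o=cv2.imread("pics/top4.png" if n=="top" else "pics/sc4.png")[:,:,::-1]
    d=np.abs(im.astype(int)-o).max(2)[130:300,190:400]; print(n,(d>40).sum(),np.argwhere(d>40)[:8]+[130,190])
print(ctrl.sign_off())
E
```

```text
top 388 [[175 336]
 [176 342]
 [177 342]
 [177 343]
 [177 344]
 [178 344]
 [178 345]
 [179 332]]
scene 55 [[181 193]
 [182 193]
 [189 303]
 [192 311]
 [209 353]
 [212 358]
 [219 287]
 [220 285]]
the job is handed in; nothing more can be done
None
```

The job is handed in: the shade is centred over the farthest blue mat to within about 5 mm, and the red-dotted end of the switch is pressed down to its stop. That is by my camera and contact readings, since sign-off returned no verdict. The clock read about 12.6 s, and I saw no sign that the lamp base or the bystanders moved.

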